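# Lock the vial carousel with its index pin

### The job

Lock the vial carousel: take the blue-knobbed index pin out of the aluminium block, put it into the yellow-ringed hole of the black carousel, and turn the carousel counter-clockwise (seen from above) until the pin drops into the hidden bore underneath. Then press the pin fully home, upright with its flange flush on the carousel, and let go. Feel your way gently, never loading the pin against the dock with more than about 20 N, and leave the red-knobbed stud and the other loose things where they are.

Things in the scene. Friction and masses are not known exactly. Their poses are not given: they have to be found in the camera images.
- pin_knob (a point): Index pin (60 g, upright in the block): round blue knob 16 mm in diameter and 40 mm tall, below it a steel flange 22 mm in diameter and 4 mm thick, below that a round steel shank 10 mm in diameter and 26 mm long whose last 3.5 mm taper to a 6 mm flat tip. This point is the centre of the blue knob: 24 mm above the flange's underside, 50 mm above the tip. z points up along the pin.
- pin_tip (a point): Centre of the index pin's flat tip, on the pin's axis (z up along the pin).
- pin: The index pin; its origin lies on its axis at the underside of the flange; z points up along the pin.
- stud_knob (a point): Centre of the red knob of the short transport stud, which stands in the block's other hole, 80 mm from the index pin; same knob and flange, shank only 14 mm. Not used; leave it. Which of the block's two holes holds which pin varies.
- pin_block: Aluminium block 50 x 130 x 34 mm, fixed; origin at the centre of its underside, y along its length; two 12.5 mm through holes at y = +40 and -40 mm, in which the pins hang by their flanges on the top face.
- dock: Cream indexing dock, fixed: base 170 x 170 mm with a round well (rim 160 mm in diameter, top at 50 mm) and, along its +x side (x = 82 to 142 mm), a control panel 58 mm high with a knob to 69 mm. Origin at the centre of the base's underside, on the carousel's axis; z up.
- dock_axis (a point): Point on the carousel's vertical turning axis at the height of the carousel's top face (58 mm above the table).
- carousel_hole (a point): Centre of the mouth, in the carousel's top face, of the pin hole: a vertical through hole 12.5 mm in diameter with a yellow ring painted round it, 45 mm from the axis. It moves with the carousel.
- carousel (a joint): Angle in rad of the black carousel about its vertical axis, growing counter-clockwise seen from above; the hole lies at this angle from the dock's x axis. Starts at 0 to 0.4, stops at -0.1 and 3.2; drags with about 1 N at the hole. Disc 136 mm in diameter, 12 mm thick, top 58 mm above the table; six clipped-in glass vials rise 30 mm on the side away from the hole.
- ring_top (a point): Point on the turning axis, 45 mm above the table: top of a flat ring hidden under the carousel. It does not turn. It has one vertical bore, 13.5 mm in diameter, 45 mm from the axis, somewhere from 1.0 to 2.4 rad of joint carousel; its angle differs every time and is not measured. A pin tip standing on the ring beside the bore leaves the flange 13 mm above the carousel.
- bore_floor (a point): Point on the turning axis, 40 mm above the table: level of the friction plug in the hidden bore. When the pin hole comes over the bore, the lightly pressed tip drops 5 mm onto this plug; a push of 5 to 6 N then drives the plug down the last 8 mm, until the pin's flange meets the carousel.
- marker: Loose white marker pen with blue cap, 142 x 11 x 11 mm, lying on the table (bystander); origin at its underside.
- beaker: Loose glass beaker, 66 mm in diameter, 85 mm high (bystander); origin at the centre of its underside.
- reagent: Loose amber jar with blue cap, 60 mm in diameter, 120 mm high (bystander); origin at the centre of its underside.
Things that resemble listed ones, but are neither listed nor needed, are in the scene too. There is more than one size of the pin; the job needs the smallest.

How it is judged:
On the way, in this order (a step that is already met when the one before it is completed fails the run):
1. the index pin stands in the carousel's hole, its tip well inside (horizontal distance between pin_tip and carousel_hole below 0.004 m and angle between pin's own z axis and vertical below 0.15 rad and z of pin_tip in the frame of carousel_hole below -0.006 m), for 0.1 s.
2. the carousel has been turned counter-clockwise and the pin has dropped into the bore below it (horizontal distance between pin_tip and carousel_hole below 0.004 m and angle between pin's own z axis and vertical below 0.15 rad and z of pin_tip in the frame of carousel_hole below -0.0155 m and value of joint carousel above 0.8 rad).
At the end, for the whole second after the job is handed in: The index pin stands upright (within 0.08 rad) in the carousel's hole and through it in the hidden bore, its flange within 2 mm of the carousel's top face and its axis within 3 mm of the hole's, at rest and released (z of pin in the frame of carousel_hole below 0.002 m and horizontal distance between pin and carousel_hole below 0.003 m and angle between pin's own z axis and vertical below 0.08 rad and linear speed of pin below 0.01 m/s and value of joint carousel above 0.8 rad); the robot touches nothing.
It fails at once if the index pin is loaded against the dock or carousel with more than 30 N (contacts summed) (contact force between pin and dock above 30 N).
It fails at once if the red stud is pulled out or shifted more than 10 mm (distance of stud_knob from where it was at the start of the episode above 0.01 m).
It fails at once if a loose bystander is moved more than 30 mm (distance of any of marker, beaker, reagent from where it was at the start of the episode above 0.03 m).
It also fails if it takes over 72 s, if anything falls off the work surface, if the arm or the gripper's body presses on something with over 40 N, if the wrist force passes 120 N, or if a joint passes its speed limit or range.

### The arm

A 6-joint arm with a two-finger parallel gripper is mounted at the origin on the work surface. World frame = base frame: x ahead of the robot, y to its left, z up, the work surface at z = 0. Lengths are in m, angles in rad, forces in N, time in s.
With the tool pointing down it reaches from about 0.375 to 0.975 m from the base axis. Payload 3.8 kg.
Tool frame: the origin (TCP) lies on the centre line of the jaws, within the pads' length; the fingertips stand 19 mm ahead of it and the grasp point (between the pads) is the TCP; z points along the fingers, y is the line along which they close (so a half turn about z gives the same grasp; the last joint's range is limited). The gripper opens to 88 mm and grips with 3 to 60 N. Pads are 18 mm wide; open, the fingers measure 123 mm over their backs; the gripper's body (75 mm by 187 mm) begins 45 mm behind the grasp point.
Start: joints at [-0.037, 0.264, 1.604, -0, 1.274, -0.037], TCP at [0.675, -0, 0.258] pointing down, gripper open.
Joint ranges: [-2.63, 2.63], [-0.94, 2.18], [0.31, 2.57], [-1.31, 4.45], [0, 2.66], [-2.55, 2.55]. Speed limits (rad/s): [2.57, 2.57, 3.14, 3.14, 3.14, 3.14].

### API

Orientations are given as a rotation vector (axis times angle).
In Python, from cell import read_state, eyes, workorder, models gives the robot as it stands. The module is installed in compiled form; this text tells all that it offers.
- The arm moves only by the tool send_rows, never from a script. Its argument "commands" is text: rows parted by semicolons, each of 6 numbers parted by spaces: the shift along the tool's x, y, z in m, then the turn, a rotation vector about the tool's x, y, z in rad. In form: dx dy dz ax ay az; .... A call has 1 to 20 rows; each row is the pose to reach, as a shift and turn from the pose commanded when the call began, along the tool's axes at that moment; what a row does not reach only later rows make up. A row lasts 1/8 s, in which the tool goes at most 62.5 mm and 10.7 degrees, less where a joint would pass 70% of its speed; a pose out of reach is approached as far as the arm can. A call with a gripper value outside its range is refused whole. "hand" is the opening, from 0 (shut) to 1 (fully open), set as the call begins (left out, the last holds). The fingers move at their own pace and stop on an object; "newtons" is the grip in N (left out, the last holds). Time passes only in rows, so rows that repeat a pose let the fingers close. It gives the time, the measured TCP pose, the force, the opening and the grip force at its end, in the units of the state.
- read_state(): the state, without advancing time (a new reading comes with each control period).
- eyes.grab_frame(name): name is "scene" or "side" or "wrist"; returns (picture, depth): 480x640x3 uint8, blue, green, red; 480x640 float32, m along the optical axis (not along the pixel's ray), 0 where there is no reading.
- eyes.camera_params(name): a dict with "fx", "fy", "cx", "cy" (pixels), "position" and "orientation" of the camera in the world; the wrist camera has in their place "tool_from_camera" (4x4, takes a point from camera to tool coordinates, whose origin is the TCP and whose axes are the flange's). Camera axes: x right, y up, looking along -z (the intrinsics and any distortion apply to the point x, -y, -z); pixel columns grow to the right and rows downward; lengths in m; the calibration is good to about 2 mm. A picture is of the moment at which its call begins: read the wrist's pose just before it. camera_params takes no time and is no camera call.
- workorder.finish_job(): hands the job in; it is judged then, once.
Trained networks look in the newest picture that a camera, given by its name, has taken for a name from the list of things; names that differ only in an ending like _2 or _b are one class to them, and where a whole thing is asked for, a point or a joint stands for the part that bears it (a point fixed in the world has none). Each returns a list of dicts, best first, with "conf" (0 to 1); they miss things now and then, are a little off and sometimes report something else, mostly with a low value. They report only what shows in the picture. A call takes as long as a camera call. They do not tell look-alikes from the thing itself.
- models.look_for(thing, camera): "box" ([left, top, width, height] in pixels, round what is visible of it).
The state is a dict: "time_s": time; "qpos": joint angles; "joint_velocities": joint speeds; "effort": joint torques, N m; "tool_pos": TCP position; "ee_rot": TCP orientation; "wrist_force": force on the tool from outside, world axes, zero at the start; "ft_torque": the same for the moment, N m; "gripper_width": opening from 0.0 (shut) to 1.0 (fully open); "grip_force": force on a finger pad.
Only numpy, scipy, OpenCV 4.12 (cv2) and the standard library are available. Lean on these libraries where they do the work, as an engineer would, in place of code of your own. Each camera call takes 0.05 s, during which the arm holds its last target. There are 200 camera calls.

## Working session

There is one attempt and no reset: what is moved stays moved. The work goes in short steps, Python scripts to look and compute and a tool call to move; the robot and the scene stay as the last step left them, time stands still between calls to the robot, and variables do not carry over. Pictures are saved under pics/ and viewed, at most 10 in all, crops included, and the job is handed in when it is done.

Besides the shell and the picture viewer there is one more tool, called after "Request:" as name(argument=value, ...) on one line, values as JSON. send_rows: Moves the arm, as the interface text tells. Its arguments: {"type":"object","properties":{"commands":{"type":"string"},"hand":{"type":"number"},"newtons":{"type":"number"}},"required":["commands"]}

```bash
mkdir -p pics; cat > h.py <<'E'
import numpy as np, cv2
from scipy.spatial.transform import Rotation as R
from cell import read_state, eyes, workorder, models
def cam(name):
    p=eyes.camera_params(name)
    if "tool_from_camera" in p:
        s=read_state(); T=np.eye(4); T[:3,:3]=R.from_rotvec(s["ee_rot"]).as_matrix(); T[:3,3]=s["tool_pos"]
        T=T@np.array(p["tool_from_camera"])
    else:
        o=np.array(p["orientation"],float); T=np.eye(4); T[:3,3]=p["position"]
        T[:3,:3]=o if o.shape==(3,3) else (R.from_rotvec(o).as_matrix() if o.size==3 else R.from_quat(o).as_matrix())
    return p,T
def grab(name):
    p,T=cam(name); im,d=eyes.grab_frame(name); return p,T,im,d
def world(p,T,u,v,d):
    u,v,d=map(np.asarray,(u,v,d))
    c=np.stack([(u-p["cx"])/p["fx"]*d,-(v-p["cy"])/p["fy"]*d,-d],-1)
    return c@T[:3,:3].T+T[:3,3]
def onplane(p,T,u,v,z):
    r=world(p,T,u,v,1.0)-T[:3,3]; return T[:3,3]+r*(z-T[2,3])/r[2]
def cloud(p,T,d):
    v,u=np.mgrid[:480,:640]; return world(p,T,u,v,d)
E
python3 - <<'E'
from h import *
for n in ("scene","side","wrist"):
    p,T,im,d=grab(n); cv2.imwrite(f"pics/{n}0.png",im)
    print(n,p)
    for t in ("pin_knob","stud_knob","pin_block","dock","carousel_hole","beaker","reagent","marker"):
        for r in models.look_for(t,n)[:4]:
            b=r["box"];u=b[0]+b[2]/2;v=b[1]+b[3]/2
            dd=d[min(479,int(v)),min(639,int(u))]
            print(t,round(r["conf"],2),np.round(b).astype(int),np.round(world(p,T,u,v,dd),3))
print(read_state())
E
```

```text
scene {'fx': 542.2314434757324, 'fy': 542.2314434757324, 'cx': 314.63719759705936, 'cy': 235.0924190811997, 'position': array([1.4533203 , 0.23759628, 0.98047724]), 'orientation': array([0.56328325, 0.72336737, 1.72849658])}
pin_knob 0.67 [230 232  16  29] [ 0.621 -0.172  0.054]
pin_knob 0.51 [242 212   5  19] [ 0.536 -0.187  0.054]
pin_knob 0.49 [228 180  13  31] [ 0.451 -0.247  0.058]
pin_knob 0.21 [344 233  57  56] [0.593 0.149 0.065]
pin_block 0.78 [204 212  55  35] [ 0.607 -0.191  0.093]
pin_block 0.67 [308 239 109  94] [0.657 0.14  0.049]
dock 0.75 [344 233  59  56] [0.593 0.152 0.067]
dock 0.73 [312 234 104  97] [0.653 0.142 0.056]
carousel_hole 0.67 [344 237  58  50] [0.595 0.15  0.064]
beaker 0.87 [454 281  31  45] [0.674 0.371 0.084]
beaker 0.75 [310 235 110  94] [0.652 0.145 0.057]
reagent 0.81 [462 235  32  53] [0.556 0.38  0.092]
reagent 0.32 [213 208   9  13] [ 0.526 -0.265  0.051]
marker 0.76 [169 192  18  38] [ 0.497 -0.395  0.006]
side {'fx': 554.3185995951121, 'fy': 554.3185995951121, 'cx': 320.7947491247959, 'cy': 245.06740537525468, 'position': array([ 0.38781346,
[... 1471 characters left out ...]
_s': 1.35, 'qpos': array([-3.69310499e-02,  2.63893285e-01,  1.60401366e+00, -2.05100667e-05,
        1.27369064e+00, -3.69268271e-02]), 'joint_velocities': array([-0.00046761,  0.00062637,  0.00095328, -0.00131297,  0.00169482,
        0.00036997]), 'effort': array([ 2.47066337e-04, -5.02045441e+01, -3.57253110e+01,  7.29163899e-02,
        1.84236153e-02,  1.28097648e-05]), 'tool_pos': array([ 6.74991077e-01, -2.87832530e-05,  2.57702861e-01]), 'ee_rot': array([ 2.22143261e+00,  2.22143657e+00, -2.78454706e-05]), 'wrist_force': array([-0.03232578,  0.51683426,  0.11004358]), 'ft_torque': array([-0.00121538, -0.04147575, -0.00306844]), 'grip_force': 0.0, 'gripper_width': 1.0025299272121229}
```

View pics/scene0.png

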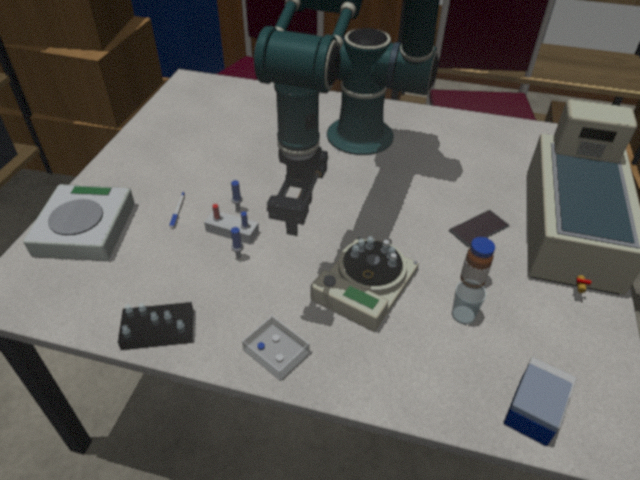

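View pics/wrist0.png

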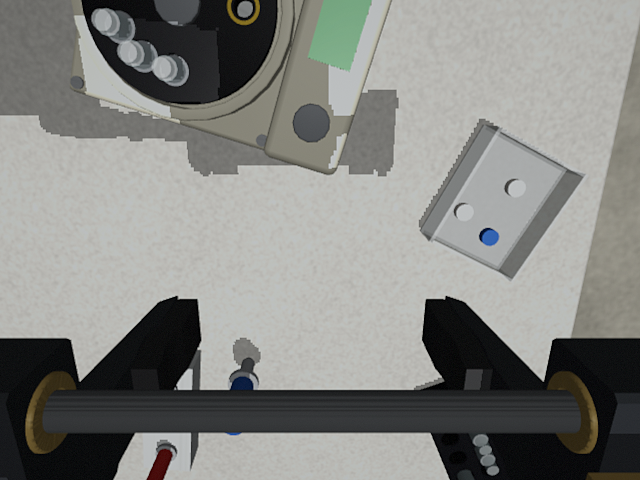

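The scene view shows the aluminium block at about (232,225), with the red stud (216,211) and a blue pin (245,215) in it. Two look-alike blue pins stand loose at (236,188) and (237,240), and the dock is at (365,275). The wrist view shows the yellow ring at (244,10). I'll move over the block for a close look.

Request:
send_rows(commands="-0.04 -0.03 0 0 0 0; -0.08 -0.06 0 0 0 0; -0.12 -0.09 0 0 0 0; -0.16 -0.12 0 0 0 0; -0.19 -0.145 0 0 0 0; -0.19 -0.145 0 0 0 0; -0.19 -0.145 0 0 0 0", hand=0.5)

```text
time_s: 2.22
tool_pos: [0.5304, -0.1898, 0.258]
ee_rot: [2.222, 2.221, 0.001]
wrist_force: [0.5, -0.4, -0.0]
gripper_width: 0.498
grip_force: 0.0
```

```bash
python3 - <<'E'
from h import *
p,T,im,d=grab("wrist"); cv2.imwrite("pics/wrist1.png",im)
print(read_state()["tool_pos"])
C=cloud(p,T,d); hsv=cv2.cvtColor(im,cv2.COLOR_BGR2HSV)
for n,m in (("blue",cv2.inRange(hsv,(100,120,40),(130,255,255))),("red",cv2.inRange(hsv,(0,130,40),(10,255,255)))):
    k,l,s,c=cv2.connectedComponentsWithStats(m)
    for i in range(1,k):
        if s[i,4]>60:
            q=C[(l==i)&(d>0)]; zt=np.percentile(q[:,2],95); top=q[q[:,2]>zt-0.004]
            print(n,s[i],"top z",zt.round(4),"top ctr",((top.min(0)+top.max(0))/2).round(4),top.mean(0).round(4))
# block top: points at z 0.03..0.038
q=C[(d>0)&(abs(C[...,2]-0.034)<0.003)&(abs(C[...,0]-0.53)<0.07)&(abs(C[...,1]+0.235)<0.1)]
if len(q): print("blocktop",len(q),cv2.minAreaRect((q[:,:2]*1000).astype(np.float32)))
E
```

```text
[ 0.53060985 -0.18942857  0.25786053]
blue [ 392  182   42   41 1118] top z 0.0963 top ctr [ 0.6072 -0.1793  0.0951] [ 0.607  -0.1791  0.0953]
blue [301 196  19  29 459] top z 0.0786 top ctr [ 0.5295 -0.1885  0.0772] [ 0.5297 -0.1883  0.0775]
blue [ 182  256   40   49 1204] top z 0.0963 top ctr [ 0.4423 -0.2435  0.095 ] [ 0.4422 -0.2435  0.0954]
blue [294 374  43  17 416] top z 0.0126 top ctr [ 0.5344 -0.2804  0.1618] [ 0.535  -0.3883  0.0122]
red [291 282  19  36 530] top z 0.0785 top ctr [ 0.5212 -0.2683  0.0769] [ 0.5213 -0.2674  0.0774]
blocktop 6509 ((546.2817993164062, -229.8802947998047), (133.39962768554688, 91.04898834228516), 83.86100006103516)
```

View pics/wrist1.png

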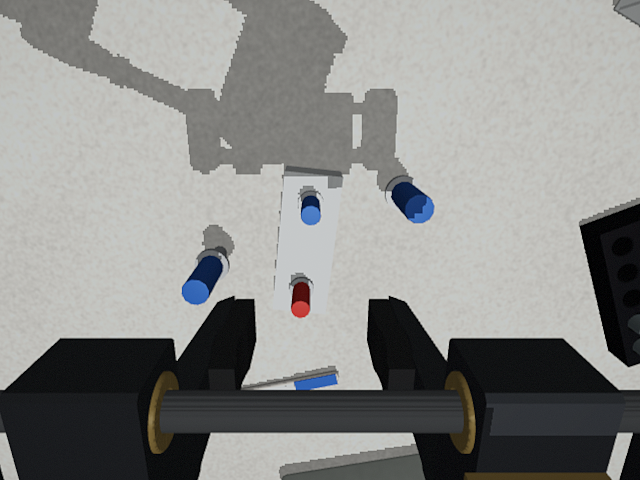

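The wrist view shows the small pin at (310,207) in the block and the red stud at (300,297). The look-alikes at (412,200) and (200,275) are bigger. The pin is at (0.5296, -0.1885) with its knob top at z = 0.0785, so I'll grasp it.

Request:
send_rows(commands="0.001 0 0.05 0 0 0; 0.0015 -0.0004 0.09 0 0 0; 0.0015 -0.0004 0.13 0 0 0; 0.0015 -0.0004 0.16 0 0 0; 0.0015 -0.0004 0.18 0 0 0; 0.0015 -0.0004 0.194 0 0 0; 0.0015 -0.0004 0.194 0 0 0; 0.0015 -0.0004 0.194 0 0 0", hand=0.42)

```text
time_s: 3.28
tool_pos: [0.5305, -0.1885, 0.0645]
ee_rot: [2.22, 2.221, 0.001]
wrist_force: [0.3, -0.5, 0.0]
gripper_width: 0.421
grip_force: 0.0
```

Request:
send_rows(commands="0 0 0 0 0 0; 0 0 0 0 0 0; 0 0 0 0 0 0; 0 0 0 0 0 0; 0 0 0 0 0 0; 0 0 0 0 0 0; 0 0 0 0 0 0; 0 0 0 0 0 0", hand=0, newtons=25)

```text
time_s: 4.28
tool_pos: [0.53, -0.1888, 0.0644]
ee_rot: [2.221, 2.221, 0.0]
wrist_force: [-0.6, -0.1, 5.7]
gripper_width: 0.173
grip_force: 25.0
```

Request:
send_rows(commands="0 0 -0.015 0 0 0; 0 0 -0.04 0 0 0; 0 0 -0.08 0 0 0; 0 0 -0.12 0 0 0; 0.03 0.01 -0.15 0 0 0; 0.07 0.025 -0.15 0 0 0; 0.11 0.04 -0.15 0 0 0; 0.15 0.055 -0.15 0 0 0; 0.19 0.07 -0.15 0 0 0; 0.22 0.085 -0.15 0 0 0; 0.24 0.09 -0.15 0 0 0; 0.24 0.09 -0.15 0 0 0; 0.24 0.09 -0.15 0 0 0")

```text
time_s: 5.9
tool_pos: [0.619, 0.0506, 0.2136]
ee_rot: [-2.222, -2.221, 0.002]
wrist_force: [-0.5, -0.3, -1.4]
gripper_width: 0.171
grip_force: 25.0
```

```bash
cat > hole.py <<'E'
from h import *
import sys
p,T,im,d=grab("wrist"); cv2.imwrite(sys.argv[1],im)
print(read_state()["tool_pos"],read_state()["wrist_force"],read_state()["gripper_width"])
hsv=cv2.cvtColor(im,cv2.COLOR_BGR2HSV); C=cloud(p,T,d)
m=cv2.inRange(hsv,(18,110,60),(35,255,255))
k,l,s,c=cv2.connectedComponentsWithStats(cv2.dilate(m,np.ones((3,3))))
for i in range(1,k):
    if s[i,4]>100:
        v,u=np.nonzero((l==i)&(m>0)); P=onplane(p,T,u,v,0.058)[:,:2]*1000
        e=cv2.fitEllipse(P.astype(np.float32)); z=C[v,u,2]; mc=cv2.minEnclosingCircle(P.astype(np.float32))
        print(s[i],"hole",e,mc,"z",np.median(z[d[v,u]>0]))
g=(d>0)&(abs(C[...,2]-0.050)<0.003)
P=C[g][:,:2]; P=P[np.hypot(P[:,0]-.62,P[:,1]-.13)<.13]
print("rim pts",len(P))
dark=(hsv[...,2]<60)&(d>0)&(abs(C[...,2]-0.058)<0.003)&(np.hypot(C[...,0]-.62,C[...,1]-.13)<.11)
k,l,s,c=cv2.connectedComponentsWithStats(dark.astype(np.uint8)); i=1+np.argmax(s[1:,4])
cn=max(cv2.findContours((l==i).astype(np.uint8),cv2.RETR_EXTERNAL,cv2.CHAIN_APPROX_NONE)[0],key=len)[:,0]
P=onplane(p,T,cn[:,0],cn[:,1],.058)[:,:2]
from scipy.optimize import least_squares
f=least_squares(lambda x:np.hypot(P[:,0]-x[0],P[:,1]-x[1])-.068,[.6,.12],loss="soft_l1",f_scale=.001)
print("disc fit r=68:",f.x,"inl",np.mean(abs(f.fun)<.003),len(P))
E
python3 hole.py pics/w2.png
```

```text
[0.61908888 0.05040311 0.21364777] [ 0.78817783  0.36676028 -0.94351169] 0.174796243759435Traceback (most recent call last):
  File "hole.py", line 10, in <module>
    v,u=np.nonzero((l==i)&(m>0)); P=onplane(p,T,u,v,0.058)[:,:2]*1000
                                    ~~~~~~~^^^^^^^^^^^^^^^
  File "h.py", line 20, in onplane
    r=world(p,T,u,v,1.0)-T[:3,3]; return T[:3,3]+r*(z-T[2,3])/r[2]
      ~~~~~^^^^^^^^^^^^^
  File "h.py", line 17, in world
    c=np.stack([(u-p["cx"])/p["fx"]*d,-(v-p["cy"])/p["fy"]*d,-d],-1)
    raise ValueError('all input arrays must have the same shape')
ValueError: all input arrays must have the same shape
```

View pics/w2.png

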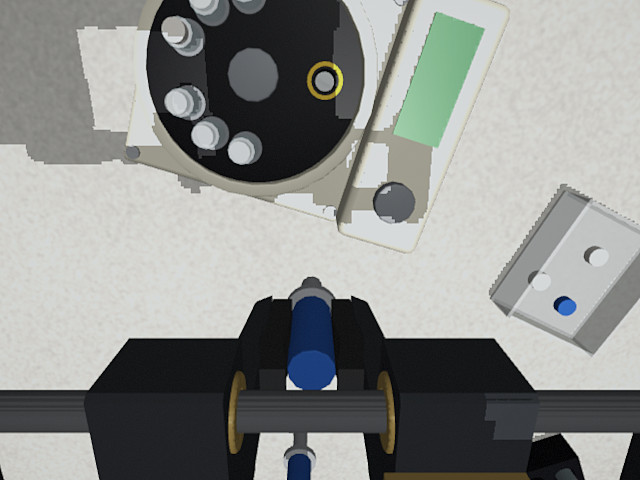

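The pin is held in the jaws, its tip at (312,282). The yellow-ringed hole is at (324,80), the disc centre at about (252,75), and the vials are on the left. I'll fix the helper and measure.

```bash
sed -i 's/u,v,d=map(np.asarray,(u,v,d))/u,v,d=np.broadcast_arrays(u,v,d)/; s/T\[:3,3\]+r\*(z-T\[2,3\])\/r\[2\]/T[:3,3]+r*((z-T[2,3])\/r[...,2:])/' h.py
cat >> hole.py <<'E'
# held pin: blue pixels of knob
m=cv2.inRange(hsv,(100,120,40),(130,255,255)); k,l,s,c=cv2.connectedComponentsWithStats(m)
for i in range(1,k):
    if s[i,4]>600:
        q=C[(l==i)&(d>0)]; zt=np.percentile(q[:,2],90); t=q[q[:,2]>zt-.004]; print("blue",s[i],zt,t.mean(0),len(t),"col centre ray",[onplane(p,T,c[i][0],c[i][1],read_state()["tool_pos"][2])])
E
python3 hole.py pics/w2b.png
```

```text
[0.61915255 0.05027841 0.21367949] [ 1.03922232 -0.07543593 -0.44783601] 0.17344184254140713
[305  59  39  42 802] hole ((627.2473754882812, 146.17237854003906), (20.595827102661133, 20.648025512695312), 9.105842590332031) ((627.2498779296875, 146.17730712890625), 11.693466186523438) z 0.0579469008501447
[ 227  371   20   84 1011] hole ((557.414306640625, -111.08369445800781), (12.558228492736816, 71.28721618652344), 173.16258239746094) ((556.4468994140625, -111.60395812988281), 41.20100784301758) z 0.27701078415227687
[377 371  19  84 977] hole ((680.1243286132812, -111.41647338867188), (11.950766563415527, 71.93315887451172), 6.5119309425354) ((681.0340576171875, -111.646484375), 41.12022018432617) z 0.2767178227619935
[ 383  472  148    8 1171] hole ((745.0186767578125, -177.79478454589844), (7.408634185791016, 123.39065551757812), 89.92578125) ((745.9616088867188, -177.76971435546875), 63.870361328125) z 0.2827569870866429
rim pts 7263
disc fit r=68: [0.57722864 0.13901073] inl 0.18653576437587657 713
blue [ 287  296   49   94 3735] 0.22701210727521165 [0.61898902 0.05172882 0.22635631] 1750 col centre ray [array([0.61890921, 0.05190762, 0.21367949])]
```

```bash
cat > axis.py <<'E'
from h import *
p,T,im,d=grab("wrist"); C=cloud(p,T,d); hsv=cv2.cvtColor(im,cv2.COLOR_BGR2HSV)
g=cv2.Canny(cv2.cvtColor(im,cv2.COLOR_BGR2GRAY),60,140); v,u=np.nonzero(g[:260]); 
def ran(P,r,c0,n=20000,tol=.001):
    best=(0,None)
    # grid vote
    for x in np.arange(c0[0]-.015,c0[0]+.015,.0005):
        for y in np.arange(c0[1]-.015,c0[1]+.015,.0005):
            s=np.sum(abs(np.hypot(P[:,0]-x,P[:,1]-y)-r)<tol)
            if s>best[0]: best=(s,(x.round(4),y.round(4)))
    return best
c0=(.582,.149); P=onplane(p,T,u,v,.058)[:,:2]
print("disc",ran(P,.068,c0)); 
P2=onplane(p,T,u,v,.050)[:,:2]; print("rim",ran(P2,.080,c0))
q=C[70:80,247:257].reshape(-1,3); print("hub z",np.median(q[:,2]))
# top circle of held knob
m=(d>0)&(C[...,2]>.2245)&(C[...,2]<.231)&(cv2.inRange(hsv,(100,120,40),(130,255,255))>0)
t=C[m]; print("knob top",t.min(0),t.max(0),(t.min(0)+t.max(0))/2)
# panel direction: green screen
m=cv2.inRange(hsv,(45,60,60),(75,255,255)); v,u=np.nonzero(m); P=onplane(p,T,u,v,.058)[:,:2]; print("screen",cv2.minAreaRect((P*1000).astype(np.float32)))
E
python3 axis.py
```

```text
disc (np.int64(519), (np.float64(0.5835), np.float64(0.1485)))
rim (np.int64(358), (np.float64(0.5815), np.float64(0.1495)))
hub z 0.06343210083570783
knob top [0.61146179 0.04295843 0.22450309] [0.62666718 0.05875209 0.22826345] [0.61906449 0.05085526 0.22638327]
screen ((698.3143310546875, 144.85037231445312), (74.62820434570312, 31.841882705688477), 72.79196166992188)
```

Request:
send_rows(commands="0.03 0.003 0 0 0 0; 0.06 0.006 0 0 0 0; 0.085 0.008 0 0 0 0; 0.0955 0.0081 0.02 0 0 0; 0.0955 0.0081 0.05 0 0 0; 0.0955 0.0081 0.075 0 0 0; 0.0955 0.0081 0.09 0 0 0; 0.0955 0.0081 0.09 0 0 0; 0.0955 0.0081 0.09 0 0 0")

```text
time_s: 7.18
tool_pos: [0.6284, 0.1468, 0.1245]
ee_rot: [2.221, 2.22, 0.002]
wrist_force: [0.2, 0.4, 0.1]
gripper_width: 0.173
grip_force: 25.0
```

```bash
python3 - <<'E'
from h import *
p,T,im,d=grab("wrist"); s=read_state(); print(s["tool_pos"],s["wrist_force"])
cv2.imwrite("pics/w3.png",cv2.resize(im[160:400,180:500],None,fx=2,fy=2))
E
```

```text
[0.62863586 0.14691484 0.12492971] [ 0.25217006 -1.09642325 -1.1538794 ]
```

View pics/w3.png

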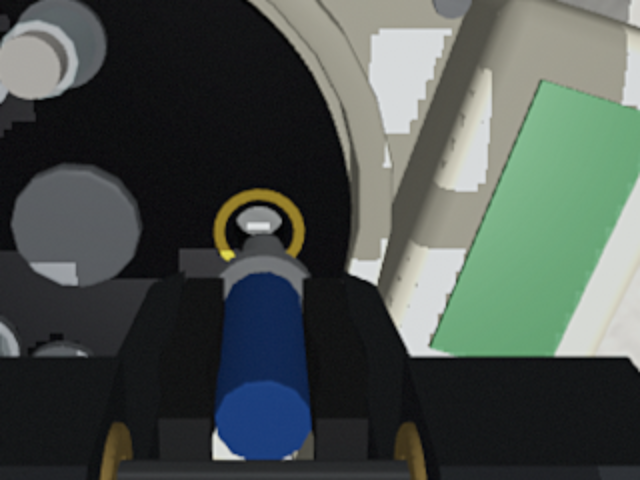

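The pin tip is just above the yellow-ringed hole (ring centre at about (259,232) in the crop), about 1 mm too far right. I'll correct for that and lower it gently.

Request:
send_rows(commands="-0.001 -0.001 0.003 0 0 0; -0.001 -0.001 0.006 0 0 0; -0.001 -0.001 0.009 0 0 0; -0.001 -0.001 0.012 0 0 0; -0.001 -0.001 0.014 0 0 0; -0.001 -0.001 0.014 0 0 0")

```text
time_s: 7.98
tool_pos: [0.6265, 0.146, 0.1093]
ee_rot: [-2.221, -2.221, 0.001]
wrist_force: [-0.2, -0.3, -0.4]
gripper_width: 0.171
grip_force: 25.0
```

Request:
send_rows(commands="0 0 0.002 0 0 0; 0 0 0.004 0 0 0; 0 0 0.006 0 0 0; 0 0 0.006 0 0 0; 0 0 0.006 0 0 0")

```text
time_s: 8.6
tool_pos: [0.6267, 0.146, 0.1037]
ee_rot: [-2.221, -2.221, -0.0]
wrist_force: [0.1, -0.1, 0.0]
gripper_width: 0.174
grip_force: 25.0
```

Request:
send_rows(commands="0 0 0.001 0 0 0; 0 0 0.002 0 0 0; 0 0 0.002 0 0 0; 0 0 0.002 0 0 0")

```text
time_s: 9.1
tool_pos: [0.6267, 0.146, 0.1017]
ee_rot: [-2.221, -2.221, 0.0]
wrist_force: [-0.5, -0.1, -1.0]
gripper_width: 0.175
grip_force: 25.0
```

Request:
send_rows(commands="0 0 0.0005 0 0 0; 0 0 0.001 0 0 0; 0 0 0.001 0 0 0; 0 0 0.001 0 0 0")

```text
time_s: 9.6
tool_pos: [0.627, 0.1461, 0.1013]
ee_rot: [2.221, 2.221, 0.001]
wrist_force: [-2.3, -0.6, 4.7]
gripper_width: 0.174
grip_force: 25.0
```

Request:
send_rows(commands="0 0 0.0005 0 0 0; 0 0 0.0005 0 0 0; 0 0 0.0005 0 0 0")

```text
time_s: 9.98
tool_pos: [0.6271, 0.1461, 0.1012]
ee_rot: [2.221, 2.221, 0.001]
wrist_force: [-1.9, -0.1, 7.0]
gripper_width: 0.173
grip_force: 25.0
```

```bash
python3 - <<'E'
import numpy as np
f=lambda t:45*np.array([np.sin(t),np.cos(t)])
a=-.055
print("leg1",[(round(t,3),np.round(f(t)-f(a),1).tolist()) for t in np.linspace(a,.6,14)])
t=.6
while t<2.15:
    print(round(t,2),[np.round(f(t+k*.0275)-f(t),1).tolist() for k in (1,2,3,4)]); t+=.11
E
```

```text
leg1 [(np.float64(-0.055), [0.0, 0.0]), (np.float64(-0.005), [2.3, 0.1]), (np.float64(0.046), [4.5, 0.0]), (np.float64(0.096), [6.8, -0.1]), (np.float64(0.147), [9.0, -0.4]), (np.float64(0.197), [11.3, -0.8]), (np.float64(0.247), [13.5, -1.3]), (np.float64(0.298), [15.7, -1.9]), (np.float64(0.348), [17.8, -2.6]), (np.float64(0.398), [19.9, -3.5]), (np.float64(0.449), [22.0, -4.4]), (np.float64(0.499), [24.0, -5.4]), (np.float64(0.55), [26.0, -6.6]), (np.float64(0.6), [27.9, -7.8])]
0.6 [[1.0, -0.7], [2.0, -1.5], [3.0, -2.2], [3.9, -3.0]]
0.71 [[0.9, -0.8], [1.8, -1.7], [2.7, -2.5], [3.6, -3.4]]
0.82 [[0.8, -0.9], [1.6, -1.9], [2.4, -2.8], [3.2, -3.8]]
0.93 [[0.7, -1.0], [1.4, -2.0], [2.1, -3.1], [2.7, -4.1]]
1.04 [[0.6, -1.1], [1.2, -2.2], [1.7, -3.3], [2.3, -4.4]]
1.15 [[0.5, -1.1], [0.9, -2.3], [1.4, -3.4], [1.8, -4.6]]
1.26 [[0.4, -1.2], [0.7, -2.4], [1.0, -3.6], [1.3, -4.8]]
1.37 [[0.2, -1.2], [0.4, -2.4], [0.6, -3.7], [0.7, -4.9]]
1.48 [[0.1, -1.2], [0.2, -2.5], [0.2, -3.7], [0.2, -4.9]]
1.59 [[-0.0, -1.2], [-0.1, -2.5], [-0.2, -3.7], [-0.4, -4.9]]
1.7 [[-0.2, -1.2], [-0.4, -2.4], [-0.6, -3.7], [-0.9, -4.9]]
1.81 [[-0.3, -1.2], [-0.7, -2.4], [-1.0, -3.6], [-1.4, -4.7]]
1.92 [[-0.4, -1.2], [-0.9, -2.3], [-1.4, -3.4], [-1.9, -4.5]]
2.03 [[-0.6, -1.1], [-1.2, -2.2], [-1.8, -3.3], [-2.4, -4.3]]
2.14 [[-0.7, -1.0], [-1.4, -2.0], [-2.1, -3.0], [-2.9, -4.0]]
```

Request:
send_rows(commands="0 0 -0.0006 0 0 0; 0.0023 0.0001 -0.0006 0 0 0; 0.0045 0 -0.0006 0 0 0; 0.0068 -0.0001 -0.0006 0 0 0; 0.009 -0.0004 -0.0006 0 0 0; 0.0113 -0.0008 -0.0006 0 0 0; 0.0113 -0.0008 -0.0006 0 0 0")

```text
time_s: 10.85
tool_pos: [0.6263, 0.1574, 0.1011]
ee_rot: [2.221, 2.221, 0.001]
wrist_force: [1.0, -3.5, 4.8]
gripper_width: 0.171
grip_force: 25.0
```

Request:
send_rows(commands="0.0022 -0.0005 0 0 0 0; 0.0044 -0.0011 0 0 0 0; 0.0065 -0.0018 0 0 0 0; 0.0086 -0.0027 0 0 0 0; 0.0107 -0.0036 0 0 0 0; 0.0127 -0.0046 0 0 0 0; 0.0147 -0.0058 0 0 0 0; 0.0166 -0.007 0 0 0 0; 0.0166 -0.007 0 0 0 0")

```text
time_s: 11.98
tool_pos: [0.6195, 0.1748, 0.1011]
ee_rot: [2.221, 2.221, 0.003]
wrist_force: [3.9, -0.6, 3.0]
gripper_width: 0.167
grip_force: 25.1
```

Request:
send_rows(commands="0.0012 -0.0004 0.0003 0 0 0; 0.0022 -0.0012 0.0003 0 0 0; 0.0032 -0.0019 0.0003 0 0 0; 0.0041 -0.0027 0.0003 0 0 0; 0.0041 -0.0027 0.0003 0 0 0")

```text
time_s: 12.6
tool_pos: [0.6171, 0.1784, 0.1011]
ee_rot: [2.221, 2.221, 0.003]
wrist_force: [5.9, -1.3, 4.5]
gripper_width: 0.171
grip_force: 25.1
```

Request:
send_rows(commands="0.0009 -0.0008 0 0 0 0; 0.0018 -0.0017 0 0 0 0; 0.0027 -0.0025 0 0 0 0; 0.0036 -0.0034 0 0 0 0; 0.0036 -0.0034 0 0 0 0")

```text
time_s: 13.22
tool_pos: [0.6137, 0.1822, 0.1011]
ee_rot: [2.221, 2.221, 0.004]
wrist_force: [4.7, -0.2, 3.9]
gripper_width: 0.172
grip_force: 25.1
```

Request:
send_rows(commands="0.001 -0.0007 0.0001 0 0 0; 0.0018 -0.0017 0.0001 0 0 0; 0.0026 -0.0026 0.0001 0 0 0; 0.0034 -0.0036 0.0001 0 0 0; 0.0034 -0.0036 0.0001 0 0 0")

```text
time_s: 13.85
tool_pos: [0.61, 0.1856, 0.1011]
ee_rot: [2.221, 2.221, 0.004]
wrist_force: [5.0, -0.1, 5.3]
gripper_width: 0.17
grip_force: 25.1
```

Request:
send_rows(commands="0.0007 -0.001 0 0 0 0; 0.0014 -0.002 0 0 0 0; 0.0021 -0.0031 0 0 0 0; 0.0027 -0.0041 0 0 0 0; 0.0027 -0.0041 0 0 0 0")

```text
time_s: 14.48
tool_pos: [0.6041, 0.1885, 0.0998]
ee_rot: [-2.22, -2.219, 0.001]
wrist_force: [3.1, 3.8, 2.8]
gripper_width: 0.172
grip_force: 25.0
```

Measured z dropped 1.3 mm, so the tip has found the bore. I'll press down gently.

Request:
send_rows(commands="0.0004 0.0002 0.0005 0 0 0; 0.0005 0.0003 0.001 0 0 0; 0.0005 0.0003 0.001 0 0 0; 0.0005 0.0003 0.001 0 0 0")

```text
time_s: 14.98
tool_pos: [0.6045, 0.1882, 0.0987]
ee_rot: [-2.221, -2.22, 0.002]
wrist_force: [2.0, 4.6, -1.1]
gripper_width: 0.173
grip_force: 25.0
```

Request:
send_rows(commands="0.0005 0.0002 0.0005 0 0 0; 0.0007 0.0003 0.001 0 0 0; 0.0007 0.0003 0.002 0 0 0; 0.0007 0.0003 0.002 0 0 0")

```text
time_s: 15.48
tool_pos: [0.6052, 0.1887, 0.097]
ee_rot: [-2.221, -2.221, 0.002]
wrist_force: [-1.2, 3.5, 1.4]
gripper_width: 0.172
grip_force: 25.0
```

Request:
send_rows(commands="0.0004 -0.0001 0.001 0 0 0; 0.0005 -0.0002 0.002 0 0 0; 0.0005 -0.0002 0.003 0 0 0; 0.0005 -0.0002 0.003 0 0 0")

```text
time_s: 15.98
tool_pos: [0.6054, 0.1894, 0.0951]
ee_rot: [-2.221, -2.221, 0.0]
wrist_force: [-2.7, 2.4, 6.1]
gripper_width: 0.176
grip_force: 25.0
```

Request:
send_rows(commands="0.0003 -0.0005 0.001 0 0 0; 0.0003 -0.0005 0.002 0 0 0; 0.0003 -0.0005 0.003 0 0 0; 0.0003 -0.0005 0.003 0 0 0")

```text
time_s: 16.48
tool_pos: [0.6052, 0.1896, 0.0923]
ee_rot: [2.221, 2.221, 0.0]
wrist_force: [-2.3, 1.7, 5.6]
gripper_width: 0.172
grip_force: 25.0
```

Request:
send_rows(commands="0.0002 0 0.001 0 0 0; 0.0003 0 0.002 0 0 0; 0.0003 0 0.0025 0 0 0; 0.0003 0 0.0025 0 0 0")

```text
time_s: 16.98
tool_pos: [0.6053, 0.1898, 0.0898]
ee_rot: [2.221, 2.221, 0.0]
wrist_force: [-2.0, 1.0, 5.4]
gripper_width: 0.173
grip_force: 25.0
```

About 1.4 mm left, in half-millimetre steps.

Request:
send_rows(commands="0 -0.0002 0.0005 0 0 0; 0 -0.0003 0.001 0 0 0; 0 -0.0003 0.001 0 0 0; 0 -0.0003 0.001 0 0 0")

```text
time_s: 17.48
tool_pos: [0.6051, 0.1898, 0.0889]
ee_rot: [2.221, 2.221, 0.001]
wrist_force: [-2.1, 0.8, 6.0]
gripper_width: 0.172
grip_force: 25.0
```

Request:
send_rows(commands="0 0 0.0005 0 0 0; 0 0 0.001 0 0 0; 0 0 0.001 0 0 0; 0 0 0.001 0 0 0")

```text
time_s: 17.98
tool_pos: [0.6053, 0.1898, 0.0887]
ee_rot: [2.221, 2.221, 0.001]
wrist_force: [-3.5, 0.4, 9.7]
gripper_width: 0.173
grip_force: 25.0
```

The force rose at z = 0.0887, so the flange is seated. I'll unload, release and back off.

Request:
send_rows(commands="0 -0.0004 0.0004 0 0 0; 0 -0.0004 0.0004 0 0 0; 0 -0.0004 -0.0008 0 0 0; 0 -0.0004 -0.0008 0 0 0")

```text
time_s: 18.48
tool_pos: [0.605, 0.1898, 0.0887]
ee_rot: [2.22, 2.221, 0.001]
wrist_force: [-1.6, 0.8, 7.0]
gripper_width: 0.174
grip_force: 25.0
```

Request:
send_rows(commands="0 0 0 0 0 0; 0 0 0 0 0 0; 0 0 0 0 0 0; 0 0 0 0 0 0; 0 0 -0.01 0 0 0; 0 0 -0.03 0 0 0; 0 0 -0.06 0 0 0; -0.02 0 -0.1 0 0 0; -0.05 0 -0.13 0 0 0; -0.07 0 -0.13 0 0 0; -0.07 0 -0.13 0 0 0", hand=0.36)

```text
time_s: 19.85
tool_pos: [0.604, 0.1188, 0.2175]
ee_rot: [-2.224, -2.219, 0.0]
wrist_force: [0.1, 0.8, -1.0]
gripper_width: 0.36
grip_force: 0.0
```

```bash
python3 - <<'E'
from h import *
p,T,im,d=grab("wrist"); cv2.imwrite("pics/w4.png",im); C=cloud(p,T,d); hsv=cv2.cvtColor(im,cv2.COLOR_BGR2HSV)
print(read_state()["tool_pos"],read_state()["wrist_force"])
m=cv2.inRange(hsv,(100,120,40),(130,255,255)); k,l,s,c=cv2.connectedComponentsWithStats(m)
for i in range(1,k):
    if s[i,4]>150:
        q=C[(l==i)&(d>0)]; zt=np.percentile(q[:,2],95); t=q[q[:,2]>zt-.003]; print(s[i],zt,(t.min(0)+t.max(0))/2)
m=cv2.inRange(hsv,(18,110,60),(35,255,255)); g=(m>0)&(abs(C[...,2]-.058)<.004)
print("ring",(C[g].min(0)+C[g].max(0))/2,g.sum())
E
```

```text
[0.60346214 0.11957769 0.2164943 ] [ 0.02449033  0.93749795 -0.65549656]
[300 108  27  29 589] 0.10299748860274922 [0.60497504 0.19050407 0.10202422]
[557 359  19  19 186] 0.27817452512139695 [0.65054527 0.15304484 0.27938871]
ring [0.60742795 0.18553224 0.05910299] 51
```

View pics/w4.png

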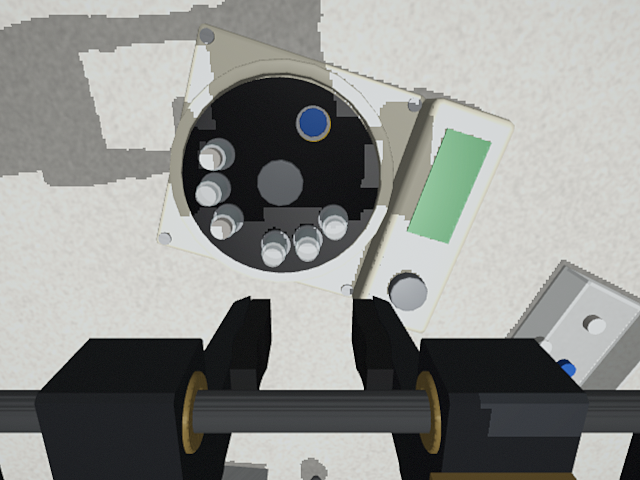

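The knob at (313,122) stands centred in the yellow ring. Its top measures z = 0.103 against a nominal 0.102, and the gripper is clear, so I'll hand it in.

```bash
python3 -c "
from h import *
print(workorder.finish_job())"
```

```text
the job is handed in; nothing more can be done
None
```

The blue index pin is pressed home through the carousel's hole into the hidden bore and released. Its knob top reads about 1 mm above nominal, which is within the 2 mm flush limit, and the job was handed in at about 20 s; `finish_job()` gave no verdict.

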